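# Find the hidden catch of the capsule drawer and spring it open

### The arm

A 6-joint arm with a two-finger parallel gripper is mounted at the origin on a cart in front of the work surface, level with it; the furniture and walls round the work are solid. World frame = base frame: x ahead of the robot, y to its left, z up, the work surface at z = 0. Lengths are in mm, angles in rad, forces in N, time in s.
With the tool pointing down it reaches from about 300 to 850 mm from the base axis. Payload 4.2 kg.
Tool frame: the origin (TCP) lies between the finger pads; the fingertips stand 17 mm ahead of it and the grasp point (between the pads) lies 2 mm behind it; z points along the fingers, y is the line along which they close (so a half turn about z gives the same grasp; the last joint's range is limited). The gripper opens to 91 mm and grips with 3 to 60 N. Pads are 32 mm wide; open, the fingers measure 118 mm over their backs; the gripper's body (76 mm by 178 mm) begins 60 mm behind the grasp point.
Start: joints at [-1.216, 0.32, 1.565, -0, 1.257, -0.02], TCP at [210.504, -535.1, 203.876] pointing down, gripper open.
Joint ranges: [-3.11, 3.11], [-0.84, 2.01], [0.21, 2.61], [-1.34, 4.49], [0.05, 2.63], [-2.56, 2.56]. Speed limits (rad/s): [2.57, 2.57, 3.14, 3.14, 3.14, 3.14].

### API

Orientations are given as a 3x3 rotation matrix whose columns are the frame's x, y, z axes.
In Python, from station import manip, viewer, finder gives the robot as it stands. Calls block until the motion is done:
- manip.reach(position, orientation): joint-space move of the TCP to a pose.
- manip.move_l(position, speed=150, ori=None): straight line of the TCP; ori=None keeps the orientation; speed is the mean speed in mm/s.
- manip.set_joints(angles): joint-space move.
- manip.set_gripper(opening): finger opening in mm; the grip force is fixed at half the most; returns when the fingers have stopped.
- manip.sleep(seconds).
- manip.ik(position, orientation): joint angles nearest the present ones, or None.
- manip.read_state(): the state.
- viewer.camera(name): name is "side" or "top" or "wrist"; returns a dict with "color" (384x512x3 uint8, red, green, blue), "range_z" (384x512 float32, mm along the optical axis (not along the pixel's ray), 0 where there is no reading), "vfov" (degrees; the focal length in pixels is half the picture's height over the tangent of half this angle, whatever the lens; pixels are square), "cx", "cy" (the principal point, pixels), "position" and "attitude" of the camera in the world. Camera axes: x right, y up, looking along -z (the intrinsics and any distortion apply to the point x, -y, -z); pixel columns grow to the right and rows downward; lengths in mm; the calibration is good to about 2 mm. A picture is of the moment at which its call begins.
A pose or a line that the arm cannot do raises manip.PlanningError and nothing moves.
- manip.job_done(): hands the job in; it is judged then, once.
Trained networks look in a picture, given as the dict that the camera call returned (one of the last four; its "shot" number tells which), for a name from the list of things; names that differ only in an ending like _2 or _b are one class to them, and where a whole thing is asked for, a point or a joint stands for the part that bears it (a point fixed in the world has none). Each returns a list of dicts, best first, with "conf" (0 to 1); they miss things now and then, are a little off and sometimes report something else, mostly with a low value. They report only what shows in the picture. A call takes as long as a camera call.
- finder.recognise(picture, name): "extent" ([left, top, right, bottom] in pixels, round what is visible of it).
- finder.cut_out(picture, name): "region" (384x512 bool, what is visible of it) and "extent" ([left, top, right, bottom] in pixels, round what is visible of it).
- finder.pinpoint(picture, name): "location" ([column, row] in pixels: a listed point, or the origin of a listed thing).
The state is a dict: "time_s": time; "joint_positions": joint angles; "dq": joint speeds; "joint_efforts": joint torques, N m; "ee_pos": TCP position; "orientation": TCP orientation; "wrist_force": force on the tool from outside, world axes, zero at the start; "wrist_torque": the same for the moment, N m; "grip_width": finger opening in mm; "grasp_force": force on a finger pad.
Only numpy, scipy, OpenCV 4.12 (cv2) and the standard library are available. Lean on these libraries where they do the work, as an engineer would, in place of code of your own. Each camera call takes 0.05 s, during which the arm holds its last target. There are 200 camera calls.

### The job

The capsule drawer in the low wooden organiser has no handle: a sunk button of the same grey, somewhere along the grey strip in the organiser's top, lets it go. Feel along the strip with the fingertips, without knocking hard on it, and press the button that gives until the drawer springs out by itself, then come away. Do not pull or touch the drawer, and leave the capsules, the spoon and the other things standing where they are.

Things in the scene. Friction and masses are not known exactly. Their poses are not given: they have to be found in the camera images.
- organiser: Low fixed organiser of pale wood, 150 (its x) x 360 (its y) x 80 mm high; origin at the centre of its underside, z up; its front with the drawer faces its -x (toward the robot). The flat top panel (80 mm up) has a window 60 (x) x 160 (y) mm in its centre; the window's floor is a grey strip 3 mm below the panel, rigid except for the button in it.
- strip_centre (a point): Centre of the window, at the height of the strip's surface (77 mm above the organiser's underside); axes as the organiser's. The button's centre lies on the strip's middle line, anywhere up to 48 mm either way along the organiser's y from this point: find it by touch or sight.
- catch (a joint): Square grey button, 47.5 x 47.5 mm, in a 50 x 50 mm opening of the strip, its face 2 mm below the strip. Value: its travel straight down, m: 0 at rest, 0.007 fully pressed. A spring returns it; it takes about 2 N to start and 5 N to press fully; the drawer is let go at about 4 mm.
- drawer (a joint): Travel of the drawer out of the organiser's front, m: 0 shut and latched, 0.035 sprung out to its stop. When the catch is pressed, a damped spring pushes it out within about a second, and it stays out.
- capsule_0: Coffee capsule, 37 mm across, 22 mm high, standing on the organiser's top panel behind the strip. Origin under its centre. Leave it.
- capsule_2: Second coffee capsule, same size, also standing on the top panel behind the strip. Origin under its centre. Leave it.
- teaspoon_0: Metal teaspoon, 132 x 28 x 12 mm, lying on the top panel in front of the strip, along it. Origin under its centre. Leave it.
- spice_0: Spice jar with a pale lid, 44 mm across, 101 mm high, standing on the worktop just beyond the organiser's left (+y) end. Origin under its centre. Leave it.
- creamer_0: Pink and white tub, 72 mm across, 71 mm high, standing on the worktop just beyond the organiser's right (-y) end. Origin under its centre. Leave it.
- espresso_cup: Small striped cup with a handle, 63 x 90 x 49 mm, on the worktop at the far left. Origin under its centre. Leave it.

How it is judged (in metres and radians):
On the way, in this order (a step that is already met when the one before it is completed fails the run):
1. the button is pressed in (3 mm or more) while the drawer is still shut (value of joint catch above 0.003 m and value of joint drawer below 0.01 m).
2. the drawer has sprung out (value of joint drawer above 0.028 m), for 0.2 s.
At the end, for the whole second after the job is handed in: The drawer stands sprung out by 28 mm or more, the button is back up (within 1.5 mm), and both capsules, the spoon, the spice jar, the tub and the cup are within 12 mm of where they stood (value of joint drawer above 0.028 m and value of joint catch below 0.0015 m and distance of each of capsule_0, capsule_2, teaspoon_0, spice_0, creamer_0, espresso_cup from where it was at the start of the episode below 0.012 m); the robot touches nothing.
It fails at once if the robot pulls or touches the drawer (more than 1 N) (contact force between any of the arm, the fingers and drawer above 1 N).
It fails at once if the robot knocks hard (more than 150 N) on the organiser (contact force between any of the arm, the fingers and organiser above 150 N).
It fails at once if the robot knocks hard (more than 150 N) on the strip or its button (contact force between any of the arm, the fingers and strip above 150 N).
It fails at once if a bystander is shoved, carried or lifted (20 mm or more) (distance of any of capsule_0, capsule_2, teaspoon_0, spice_0, creamer_0, espresso_cup from where it was at the start of the episode above 0.02 m).
It also fails if it takes over 48 s, if anything falls off the work surface, if the arm or the gripper's body presses on something with over 40 N, if the wrist force passes 120 N, or if a joint passes its speed limit or range.

## Working session

There is one attempt and no reset: what is moved stays moved. The work goes in short steps, each a Python script; the robot and the scene stay as the last script left them, time stands still between calls to the robot, and variables do not carry over. Pictures are saved under pics/ and viewed, at most 10 in all, crops included, and the job is handed in when it is done.

```bash
mkdir -p pics; cat > h.py <<'E'
import numpy as np, cv2
from station import manip, viewer, finder
def pts(p):
    H,W=p["range_z"].shape; f=H/2/np.tan(np.radians(p["vfov"])/2)
    v,u=np.mgrid[:H,:W]; z=p["range_z"].astype(float)
    c=np.stack([(u-p["cx"])/f*z,-(v-p["cy"])/f*z,-z],-1)
    w=c@np.array(p["attitude"]).T+np.array(p["position"]); w[z==0]=np.nan
    return w
def save(p,n,s=1): cv2.imwrite(f"pics/{n}.png",cv2.resize(p["color"][:,:,::-1],None,fx=s,fy=s))
E
python3 - <<'E'
from h import *
a=viewer.camera("top"); b=viewer.camera("side")
print({k:v for k,v in a.items() if k not in("color","range_z")})
cv2.imwrite("pics/a.png",np.vstack([a["color"],b["color"]])[:,:,::-1][:, :] if 0 else cv2.resize(np.hstack([a["color"],b["color"]])[:,:,::-1],(800,300)))
save(a,"top",1.5)
w=pts(a)
for n in ["organiser","strip_centre","catch","drawer","capsule_0","teaspoon_0","spice_0","creamer_0","espresso_cup"]:
    for d in finder.pinpoint(a,n)[:2]:
        u,v=np.round(d["location"]).astype(int); print(n,round(d["conf"],2),u,v,w[v,u].round(0) if 0<=u<512 and 0<=v<384 else None)
r=finder.cut_out(a,"organiser")
if r:
    q=w[r[0]["region"]]; q=q[np.abs(q[:,2]-80)<8]; print(r[0]["conf"],len(q),np.median(q[:,2]),cv2.minAreaRect(q[:,:2].astype(np.float32)))
E
```

```text
{'vfov': 42.668234432568866, 'cx': 248.98085616815365, 'cy': 183.9009223457514, 'position': array([ 397.81026457,  100.30335278, 1410.85259758]), 'attitude': array([[-0.02552488,  0.99872816, -0.0434803 ],
       [-0.99937906, -0.0244364 ,  0.02538408],
       [ 0.02428929,  0.04410123,  0.99873175]]), 'shot': 1}
strip_centre 0.61 246 182 [461.  74.  76.]Traceback (most recent call last):
  File "<stdin>", line 8, in <module>
ValueError: it knows: capsule, creamer, espresso_cup, organiser, spice, strip_centre, teaspoon
```

View pics/top.png

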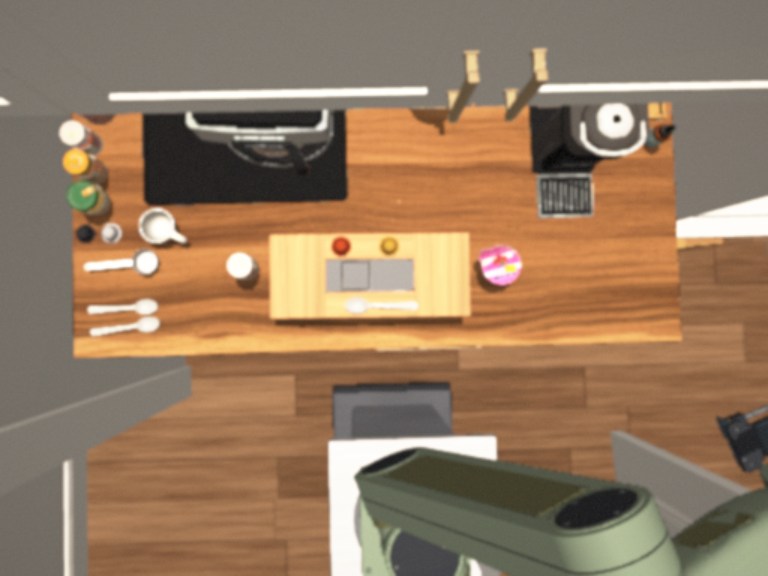

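View pics/a.png

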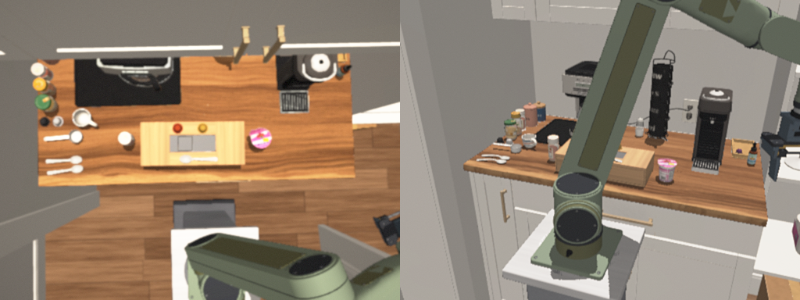

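The top view shows the organiser, with a square outline (the button) in the strip at about (236,183) px, left of the strip centre at (246,183). The spoon is in front of the strip and the capsules behind it.

```bash
python3 - <<'E'
from h import *
a=viewer.camera("top"); w=pts(a)
r=finder.cut_out(a,"organiser")
q=w[r[0]["region"]]; q=q[np.abs(q[:,2]-80)<8]; print(r[0]["conf"],len(q),np.median(q[:,2]),cv2.minAreaRect(q[:,:2].astype(np.float32)))
b=w[183,236]; print(b,w[182,246])
R=np.array([[1,0,0],[0,-1,0],[0,0,-1.]])
s=manip.read_state(); print(s["orientation"])
manip.set_gripper(0)
manip.reach([b[0]-60,b[1],260],R)
s=manip.read_state(); print(s["ee_pos"],s["grip_width"],s["time_s"],s["wrist_force"])
p=viewer.camera("wrist"); save(p,"w1",1.5); print(p["position"],p["attitude"])
w=pts(p)
for d in finder.pinpoint(p,"strip_centre")[:2]:
    u,v=np.round(d["location"]).astype(int); print(d["conf"],u,v,w[v,u])
np.save("w1.npy",w)
E
```

```text
0.73 5482 80.16392465420665 ((459.29779052734375, 74.21031951904297), (358.8500061035156, 150.3360137939453), 89.23877716064453)
[459.16392613 101.58504916  77.57635441] [461.18264061  74.39428392  78.33760646]
[[ 9.30580501e-01  3.66087263e-01 -2.14837278e-04]
 [ 3.66087326e-01 -9.30580360e-01  5.13049226e-04]
 [-1.21025646e-05 -5.56082811e-04 -9.99999845e-01]]
[399.40845351 101.13943452 259.9560289 ] 0.17686874466407562 4.0417 [ 0.21049627 -0.06283604  0.2307781 ]
[481.48026668 102.12417554 440.14426185] [[-1.28510592e-03  9.56851047e-01  2.90576019e-01]
 [-9.99998853e-01 -1.46259185e-03  3.93625358e-04]
 [ 8.01634952e-04 -2.90575180e-01  9.56851829e-01]]
0.72 276 124 [462.0167403   78.76000943  73.5770751 ]
0.56 278 127 [458.07894331  75.95826131  72.2528232 ]
```

View pics/w1.png

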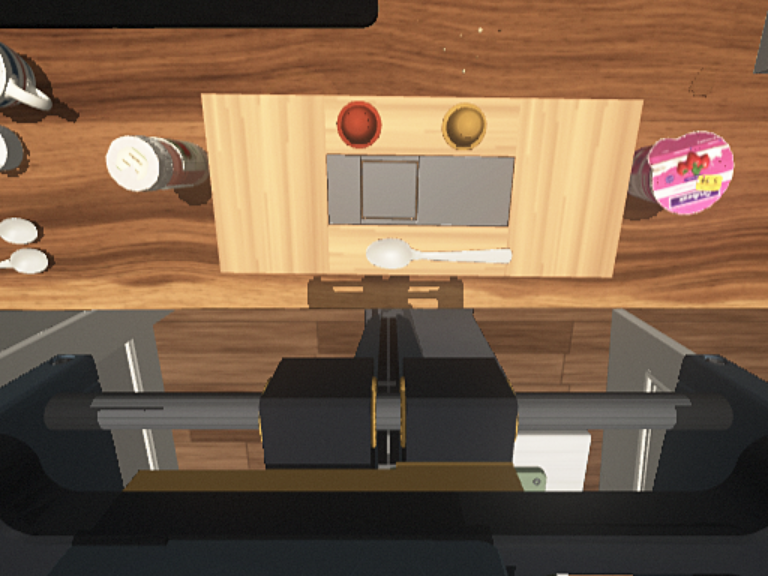

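The wrist view shows the button outline centred at about (260,127) px. Next I'll descend with the force guarded.

```bash
python3 - <<'E'
from h import *
w=np.load("w1.npy"); b=np.nanmedian(w[122:132,255:265].reshape(-1,3),0); print(b, w[127,220],w[127,342])
x,y=(b[0]+459.3)/2,(b[1]+101.5)/2
manip.move_l([x,y,180]); 
p=viewer.camera("wrist"); save(p,"w2",1.5)
manip.move_l([x,y,100],speed=80)
f0=manip.read_state()["wrist_force"][2]
for z in np.arange(97,79.9,-1):
    manip.move_l([x,y,z],speed=15)
    s=manip.read_state(); f=s["wrist_force"][2]-f0
    print(z,s["ee_pos"][2].round(2),f.round(2))
    if f>7: break
print(s["time_s"])
E
```

```text
[458.83941334 100.47599131  74.22433642] [458.47429385 152.14643071  76.87479728] [458.46610252  -6.48188518  80.08257445]
97.0 97.03 -0.05
96.0 95.96 0.55
95.0 94.92 0.37
94.0 93.9 0.51
93.0 92.93 0.29
92.0 91.94 0.48
91.0 90.94 0.36
90.0 89.94 0.73
89.0 88.92 -0.73
88.0 87.92 0.37
87.0 86.93 0.58
86.0 85.93 0.37
85.0 84.94 0.86
84.0 83.92 0.12
83.0 82.94 0.29
82.0 81.92 0.4
81.0 80.93 -0.28
80.0 79.92 -0.0
10.7583
```

View pics/w2.png

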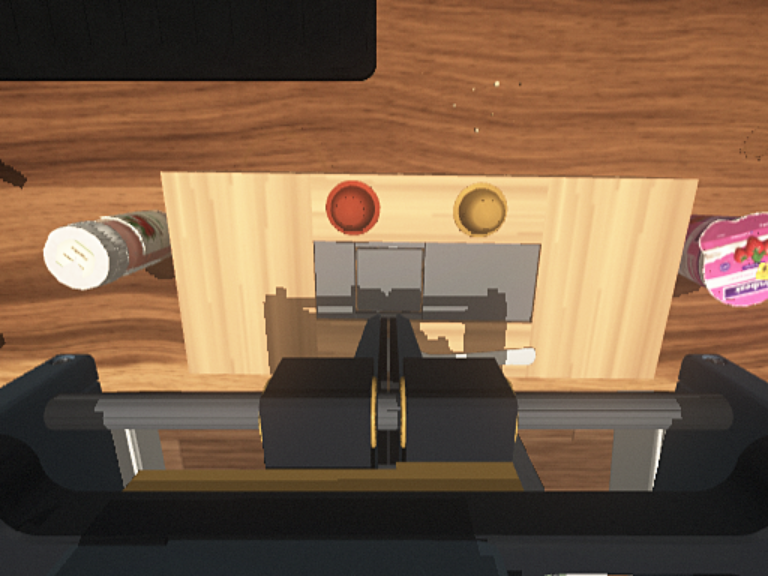

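The force hasn't risen yet, so I'll take a look from here.

```bash
python3 - <<'E'
from h import *
p=viewer.camera("wrist");b=viewer.camera("side");save(p,"w3",1.5)
r=finder.recognise(b,"organiser"); print(r[:1])
l,t,R,B=np.array(r[0]["extent"]).astype(int) if r else (190,150,350,250)
cv2.imwrite("pics/s3.png",cv2.resize(b["color"][max(t-40,0):B+20,max(l-20,0):R+20,::-1],(800,560)))
print(manip.read_state()["wrist_force"])
E
```

```text
[{'extent': [198.6, 179.1, 326.2, 239.9], 'conf': 0.6}]
[-0.43186591 -0.27151573 -0.63334833]
```

View pics/w3.png

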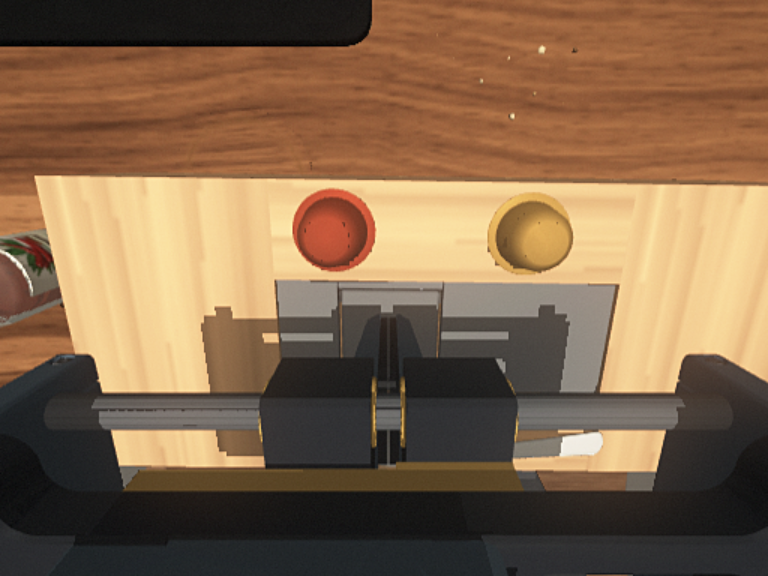

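View pics/s3.png

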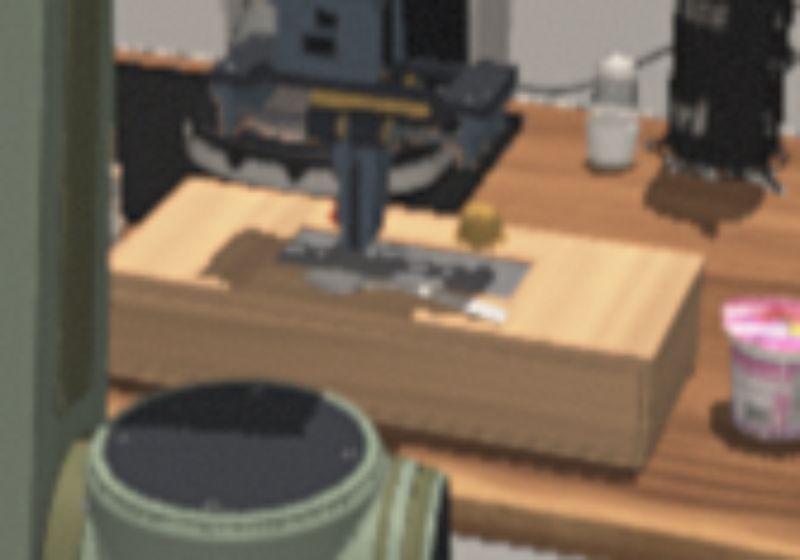

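The fingers are centred over the button, the drawer is still shut and there is clearly no contact yet. I'll carry on down with the guard.

```bash
python3 - <<'E'
from h import *
s=manip.read_state(); x,y=458.9+0.2,101.0
for z in np.arange(79.2,60,-0.8):
    manip.move_l([x,y,z],speed=15); manip.sleep(0.1)
    s=manip.read_state(); f=s["wrist_force"][2]
    print(z.round(1),s["ee_pos"][2].round(2),s["wrist_force"].round(1))
    if f>7: break
print(s["time_s"])
E
```

```text
79.2 79.19 [ 0.8  0.4 -0.3]
78.4 78.43 [ 1.  -0.5  0.2]
77.6 77.6 [ 0.7 -0.7  0. ]
76.8 76.78 [-0.5 -0.4  0.7]
76.0 75.98 [0.6 1.1 0.7]
75.2 75.18 [-0.1 -0.8  0.3]
74.4 74.4 [-0.6 -0.3  0.9]
73.6 73.61 [-0.5  0.4 -0.6]
72.8 72.79 [-0.8 -0.2 -0. ]
72.0 71.98 [ 0.7 -0.3  0.6]
71.2 71.2 [-0.3  0.3  0.4]
70.4 70.37 [-0.2  0.6 -1.3]
69.6 69.61 [-0.7  0.9  0.6]
68.8 68.79 [-0.3  0.3 -0.1]
68.0 68.01 [-1.  -0.  -1.1]
67.2 67.19 [ 0.8  0.  -0.2]
66.4 66.4 [ 0.4 -0.6 -0.3]
65.6 65.58 [ 0.1 -0.1  0.3]
64.8 64.98 [-1.1 -0.2  2.8]
64.0 64.23 [-0.8  0.1  3.9]
63.2 63.38 [-0.7  0.1  5.1]
62.4 62.58 [-0.3 -0.4  5.1]
61.6 61.73 [-0.5  0.1  5. ]
60.8 60.74 [0.6 0.1 3. ]
60.0 60.05 [0.  1.  3.8]
19.6583
```

```bash
python3 - <<'E'
from h import *
b=viewer.camera("side");a=viewer.camera("top");p=viewer.camera("wrist")
c1=cv2.resize(b["color"][150:260,170:350],(540,330)); c2=cv2.resize(p["color"],(540,405))[140:405]
cv2.imwrite("pics/s4.png",np.vstack([c1,c2])[:,:,::-1])
print(manip.read_state()["wrist_force"],manip.read_state()["ee_pos"])
E
```

```text
[0.91420525 0.05533793 3.84775667] [459.26504833 101.04027157  60.06197023]
```

View pics/s4.png

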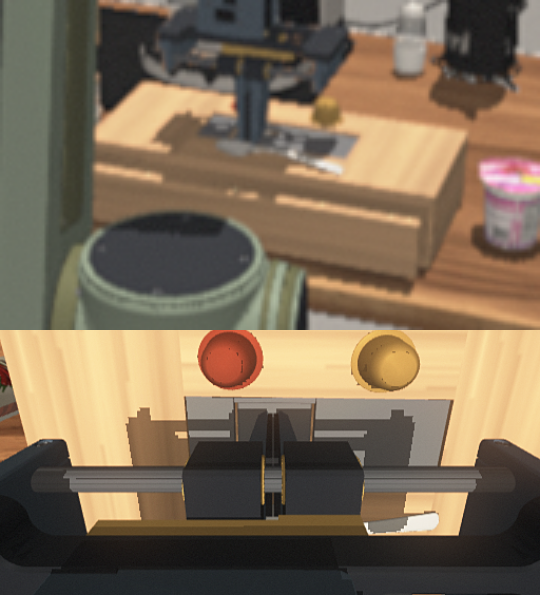

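The side view shows the drawer standing out at the front, so it has been released. I'll lift away and verify.

```bash
python3 - <<'E'
from h import *
manip.move_l([459.1,101,90],speed=40); manip.move_l([459.1,101,260]); manip.move_l([370,101,300]); manip.sleep(0.5)
p=viewer.camera("wrist"); save(p,"w5",1.5)
b=viewer.camera("side"); w=pts(p)
s=manip.read_state(); print(s["wrist_force"],s["time_s"],s["ee_pos"])
m=(np.abs(w[:,:,1]-74)<100)&(w[:,:,2]>35)&(w[:,:,2]<76)&(w[:,:,0]<400)&(w[:,:,0]>320); print(m.sum(), np.nanpercentile(w[m],[5,50],axis=0) if m.any() else "")
E
```

```text
[ 0.48561081 -0.10318379 -0.58239797] 23.3917 [370.03769431 100.99997695 299.95479532]
1403 [[350.31407608 -15.53881036  39.97173465]
 [358.18790427  72.83482972  65.65274302]]
```

View pics/w5.png

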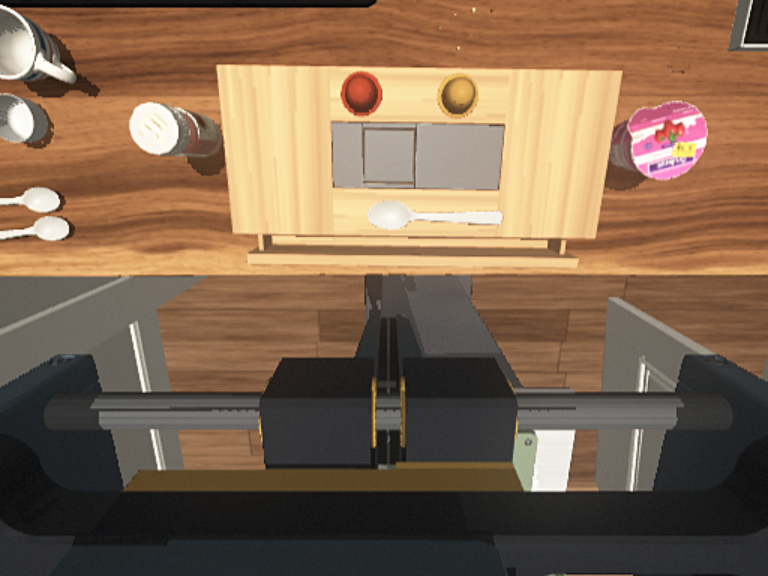

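The drawer is out (front edge at rows 240–265, x≈350 mm against a shut front at about 384 mm). The button is back up, nothing else has moved, and the arm is clear.

```bash
python3 -c "
from station import manip
print(manip.job_done())"
```

```text
the job is handed in; nothing more can be done
None
```

I pressed the button and the drawer sprang out about 34 mm by itself. The button came back up, nothing else looked moved, and the arm was clear when I handed the job in; the hand-in returned no verdict.

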